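# Pull the masking cap off a painted hatch panel

## Robot

A 6-joint arm with a two-finger parallel gripper is mounted at the origin on the work surface. World frame = base frame: x ahead of the robot, y to its left, z up, the work surface at z = 0. Lengths are in m, angles in rad, forces in N, time in s.
With the tool pointing down it reaches from about 0.3 to 0.875 m from the base axis. Payload 6.4 kg.
Tool frame: the origin (TCP) lies where the fingers leave the gripper's body, on its centre line; the fingertips stand 73 mm ahead of it and the grasp point (between the pads) lies 54 mm ahead of it; z points along the fingers, y is the line along which they close (so a half turn about z gives the same grasp; the last joint's range is limited). The gripper opens to 85 mm and grips with 20 to 120 N. Pads are 22 mm wide; open, the fingers measure 114 mm over their backs; the gripper's body (76 mm by 85 mm) begins 54 mm behind the grasp point. The pads swing forward as they close: fully open they stand 13 mm farther back than shut.
Start: joints at [-0.206, 0.181, 1.607, -0, 1.354, -0.206], TCP at [0.575, 0, 0.304] pointing down, gripper open.
Joint ranges: [-2.99, 2.99], [-0.89, 2.07], [0.3, 2.58], [-1.14, 4.28], [0, 2.63], [-3.12, 3.12]. Speed limits (rad/s): [2.57, 2.57, 3.01, 3.14, 3.14, 3.14].

## Interface

Orientations are given as a unit quaternion [w, x, y, z].
In Python, from bench import ctrl gives the robot as it stands.
- The arm moves only by the tool carry_out, never from a script. Its argument "steps" is one flat list of numbers, 7 for each row, row after row: the shift along the tool's x, y, z in m, then the turn, a rotation vector about the tool's x, y, z in rad, then the opening, from 0 (shut) to 1 (fully open). In form: [dx, dy, dz, wx, wy, wz, claw, dx, dy, dz, wx, wy, wz, claw, ...]. A call has 1 to 20 rows; each row is the pose to reach, as a shift and turn from the pose commanded when the call began, along the tool's axes at that moment; what a row does not reach only later rows make up. A row lasts 1/10 s, in which the tool goes at most 50 mm and 8.59 degrees, less where a joint would pass 70% of its speed; a pose out of reach is approached as far as the arm can. A call with a gripper value outside its range is refused whole. The fingers move at their own pace and stop on an object; the grip force is fixed at half the most. Time passes only in rows, so rows that repeat a pose let the fingers close. It gives the time, the measured TCP pose, the force, the opening and the grip force at its end, in the units of the state.
- ctrl.get_obs(): the state, without advancing time (a new reading comes with each control period).
- ctrl.camera(name): name is "scene" or "side" or "wrist"; returns the picture (480x640x3 uint8, red, green, blue); there is no depth.
- ctrl.camera_params(name): a dict with "vertical_fov" (degrees; the focal length in pixels is half the picture's height over the tangent of half this angle, whatever the lens; pixels are square), "cx", "cy" (the principal point, pixels), "k1" (the pictures are not rectified: a ray, as slopes to the right and down, at radius r is drawn at 1 + k1 r^2 times it, then the intrinsics apply), "cam_to_world" (4x4, takes a point from camera to world coordinates); the wrist camera has in their place "hand_eye" (4x4, takes a point from camera to tool coordinates, whose origin is the TCP and whose axes are the flange's). Camera axes: x right, y down, z forward; pixel columns grow to the right and rows downward; lengths in m; the calibration is good to about 2 mm. A picture is of the moment at which its call begins: read the wrist's pose just before it. camera_params takes no time and is no camera call.
- ctrl.hand_in(): hands the job in; it is judged then, once.
The state is a dict: "time_s": time; "q": joint angles; "dq": joint speeds; "joint_efforts": joint torques, N m; "eef_pos": TCP position; "eef_rot": TCP orientation; "wrist_force": force on the tool from outside, world axes, zero at the start; "torque": the same for the moment, N m; "opening": opening from 0.0 (shut) to 1.0 (fully open); "grasp_force": force on a finger pad.
Only numpy, scipy, OpenCV 4.12 (cv2) and the standard library are available. Lean on these libraries where they do the work, as an engineer would, in place of code of your own. Each camera call takes 0.05 s, during which the arm holds its last target. There are 200 camera calls.

## Task

Take the red-handled hook puller out of the black drip tray, slide its fork under the rim of the orange masking cap on the grey hatch panel, press it gently home with about 6 N until its brass stop bears on the cap, hold that for a second, and then pull slowly straight up until the cap pops off its stud. Carry the cap on the fork to the tray, stand it upright on the tray floor, back the fork out clear of it, and leave the puller standing upright in the tray too. The paint is fresh: never let gripper or arm touch either cap or the panel, let the fork only rest lightly on the panel, do not force or fling the cap, leave the blue cap seated and untouched, and do not disturb the other things on the bench.

Things in the scene. Friction and masses are not known exactly. Their poses are not given: they have to be found in the camera images.
- puller_grip (a point): Middle of the red grip block of a loose C-shaped steel hook puller that stands upright on its fork, 95 mm tall, 0.14 kg. Block: 30 mm along x, 22 mm along y, 42 mm tall (53 to 95 mm above the fork's underside); take it from above, across y. z up; +x is the way the fork's open mouth points. The fork hangs straight below.
- puller_mouth (a point): Point on the fork straight below the grip's axis, 70.5 mm under puller_grip, level with the tines' upper face; same axes. Fork 3.5 mm thick, 46 mm wide in y; slot 30 mm wide, open to +x, wider at the tips. Tines reach 24 mm ahead of this point, rear end 33 mm behind. A brass stop in the slot ends 1 to 13 mm behind this point; where is not measured, so feel for it.
- puller: The puller; origin on the fork's underside, 3.5 mm below puller_mouth, same axes. A spine (8 mm thick, 16 mm wide) 25 to 33 mm behind the origin joins the fork to a top bar, 45 to 53 mm above the underside, that carries the grip; a cap fits between fork and bar. The brass stop is friction-set and stays put; bearing on a cap's skirt it puts the mouth point 0 to 12 mm short of the cap's axis.
- cap_mid (a point): Orange masking cap to pull, loose, 30 g, 30 mm tall; this point is on its axis, 15 mm above its lower end, z up. From below: skirt 26 mm diameter, 5 mm tall; rim 44 mm diameter, 3 mm thick; body 30 mm diameter. Seated, the skirt stands on the panel, which leaves a 5 mm gap under the rim, 1.5 mm more than the fork's thickness.
- cap: The orange cap; origin at the centre of its lower end. Hollow, held by four stiff detent balls in its steel stud, which grip an inner lip: about 9 to 17 N straight up frees it within the first 6 mm, then it slides freely off the 20 mm tall stud (lift it 25 mm or more). Crooked pulls jam.
- spare_mid (a point): Blue masking cap, same shape and point as the orange one, on the panel's other stud; it must stay. The studs are 55 mm to either side of the panel's centre along the panel's y; which cap is on which stud varies.
- spare: The blue cap; origin at the centre of its lower end.
- panel_top (a point): Centre of the upper face of the grey hatch panel, 180 mm in its x, 240 mm in its y, 12 mm thick, level, about 57 mm above the bench; z up. It cannot move sideways or rise, but lies on foam pads in a wooden cradle: pressed from above it starts to sink at about 3 N, then 1 mm for each 6 N more. Its paint is slick.
- panel: The same panel; origin at the centre of its underside, same axes.
- tray_in (a point): Black drip tray, fixed, 200 mm in its x, 220 mm in its y, 20 mm tall, walls and floor 4 mm; this point is the centre of its inner floor, 4 mm above the bench, z up. Inside 192 x 212 mm.
- tin_mid (a point): Steel paint tin, loose, 80 mm diameter, 100 mm tall; this point is its middle. Leave alone.
- tape: Blue roll of masking tape lying flat, loose, 90 mm outside diameter, 25 mm tall; origin under its centre. Leave alone.
- sander: Cork sanding block, loose, 70 x 100 x 35 mm; origin under its centre. Leave alone.
- roller: Small paint roller lying on the bench, loose, dark roll 100 mm long, 38 mm diameter, along its y at the origin, black handle to +x, about 195 mm long; origin on the bench under the roll. Leave alone.
Mind the look-alikes: they are no part of the job. Leave any green look-alike of the puller alone. Several things have the shape of the spare; the one meant has the colours described above.

How it is judged:
On the way, in this order (a step that is already met when the one before it is completed fails the run):
1. the fork is home under the rim of the seated orange cap and held pressed against it with more than 1.5 N (contact force between puller and cap above 1.5 N and horizontal distance between puller_mouth and cap_mid below 0.017 m and z of puller_mouth in the frame of cap_mid between -0.0145 and -0.007 m and z of cap_mid in the frame of panel_top between 0.012 and 0.016 m), for 0.4 s.
2. the orange cap hangs on the fork, off its stud and not tipped (z of cap_mid in the frame of panel_top above 0.037 m and contact force between puller and cap above 0.05 N and angle between cap_mid's own z axis and vertical below 0.35 rad and horizontal distance between puller_mouth and cap_mid below 0.02 m), for 0.2 s.
At the end, for the whole second after the job is handed in: Orange cap and puller both stand on the tray floor inside its walls, upright within 0.15 rad, still and released; the puller does not touch the cap and its mouth point is at least 36 mm from the cap's axis; the blue cap is still seated within 3 mm (x of cap_mid in the frame of tray_in between -0.088 and 0.088 m and y of cap_mid in the frame of tray_in between -0.098 and 0.098 m and x of puller_mouth in the frame of tray_in between -0.088 and 0.088 m and y of puller_mouth in the frame of tray_in between -0.098 and 0.098 m and z of cap_mid in the frame of tray_in between 0.012 and 0.019 m and angle between each of cap_mid, puller_mouth's own z axis and vertical below 0.15 rad and linear speed of each of cap, puller below 0.01 m/s and z of puller_mouth in the frame of tray_in between 0.001 and 0.007 m and horizontal distance between puller_mouth and cap_mid above 0.036 m and contact force between puller and cap below 0.05 N and z of spare_mid in the frame of panel_top between 0.012 and 0.018 m).
It fails at once if the gripper or arm touches a cap or the painted panel (contact force between any of the fingers, the arm and cap above 0.5 N or contact force between any of the fingers, the arm and spare above 0.5 N or contact force between any of the fingers, the arm and panel above 0.5 N).
It fails at once if the puller presses on the painted panel with more than 10 N (contact force between puller and panel above 10 N).
It fails at once if the puller presses on the seated orange cap with more than 12 N, strains it with more than 25 N while pulling, or throws it (faster than 0.8 m/s) ((contact force between puller and cap above 12 N and z of cap_mid in the frame of panel_top below 0.0155 m) or contact force between puller and cap above 25 N or linear speed of cap above 0.8 m/s).
It fails at once if the puller touches the blue cap (1 N) or the blue cap is moved 8 mm (contact force between puller and spare above 1 N or distance of spare_mid from where it was at the start of the episode above 0.008 m).
It fails at once if the tin, tape, sanding block or roller is moved 20 mm (distance of any of tin_mid, tape, sander, roller from where it was at the start of the episode above 0.02 m).
It also fails if it takes over 72 s, if anything falls off the work surface, if the arm or the gripper's body presses on something with over 40 N, if the wrist force passes 120 N, or if a joint passes its speed limit or range.

## Working session

There is one attempt and no reset: what is moved stays moved. The work goes in short steps, Python scripts to look and compute and a tool call to move; the robot and the scene stay as the last step left them, time stands still between calls to the robot, and variables do not carry over. Pictures are saved under pics/ and viewed, at most 10 in all, crops included, and the job is handed in when it is done.

Besides the shell and the picture viewer there is one more tool, called as a command line: name --argument value ..., lists and objects as JSON in quotes. carry_out: Moves the arm, as the interface text tells. Its arguments: {"type":"object","properties":{"steps":{"type":"array"}},"required":["steps"]}

```bash
mkdir -p pics
cat > h.py <<'E'
import numpy as np, cv2
from bench import ctrl
from scipy.spatial.transform import Rotation as R
def snap(n,f):
    o=ctrl.get_obs(); im=ctrl.camera(n); cv2.imwrite('pics/'+f,im[:,:,::-1]); return o,im
def T(n,o=None):
    p=ctrl.camera_params(n)
    if 'cam_to_world' in p: return p,np.array(p['cam_to_world'])
    M=np.eye(4); q=o['eef_rot']; M[:3,:3]=R.from_quat([q[1],q[2],q[3],q[0]]).as_matrix(); M[:3,3]=o['eef_pos']
    return p,M@np.array(p['hand_eye'])
def ray(n,uv,o=None):
    p,M=T(n,o); f=240/np.tan(np.radians(p['vertical_fov'])/2)
    d=np.array([(uv[0]-p['cx'])/f,(uv[1]-p['cy'])/f]); s=d.copy()
    for _ in range(30): s=d/(1+p['k1']*(s@s))
    return M[:3,3],M[:3,:3]@np.array([s[0],s[1],1])
def at(n,uv,z,o=None):
    c,d=ray(n,uv,o); return c+d*(z-c[2])/d[2]
def proj(n,X,o=None):
    p,M=T(n,o); f=240/np.tan(np.radians(p['vertical_fov'])/2)
    c=M[:3,:3].T@(np.array(X)-M[:3,3]); s=c[:2]/c[2]; s=s*(1+p['k1']*(s@s)); return s*f+[p['cx'],p['cy']]
def tri(l):
    A=np.zeros((3,3));b=np.zeros(3)
    for n,uv,o in l:
        c,d=ray(n,uv,o); d=d/np.linalg.norm(d); P=np.eye(3)-np.outer(d,d); A+=P;b+=P@c
    return np.linalg.solve(A,b)
E
python3 - <<'E'
from h import *
np.set_printoptions(precision=4,suppress=True)
o,_=snap('scene','scene1.png'); snap('side','side1.png'); print(o)
for n in('scene','side','wrist'): print(ctrl.camera_params(n))
E
```

```text
{'time_s': 0.0, 'q': array([-0.2063,  0.1816,  1.608 , -0.    ,  1.3538, -0.2063]), 'dq': array([-0.0001,  0.0011, -0.0004, -0.0015,  0.0013,  0.0004]), 'joint_efforts': array([  0.0003, -44.4869, -35.1341,  -0.0003,   0.0091,   0.    ]), 'eef_pos': array([0.5746, 0.0001, 0.303 ]), 'eef_rot': array([-0.0007,  0.7071,  0.7071, -0.0005]), 'wrist_force': array([-0.5744, -0.1641, -0.0152]), 'torque': array([-0.0197,  0.0302, -0.0501]), 'grasp_force': 0.0, 'opening': 1.0003379182276222}
{'vertical_fov': 54.843572969998206, 'cx': 324.05810889157806, 'cy': 229.13741555423974, 'k1': -0.011694579692873491, 'cam_to_world': array([[ 0.6231,  0.5416, -0.5642,  1.1282],
       [ 0.7819, -0.4159,  0.4643, -0.3766],
       [ 0.0168, -0.7305, -0.6827,  0.711 ],
       [ 0.    ,  0.    ,  0.    ,  1.    ]])}
{'vertical_fov': 43.6927565502527, 'cx': 329.4943398882948, 'cy': 241.90141436385926, 'k1': 0.015781476860127798, 'cam_to_world': array([[-0.8076, -0.421 ,  0.413 ,  0.0761],
       [-0.5895,  0.5589, -0.5831,  0.7981],
       [ 0.0146, -0.7144, -0.6996,  0.9979],
       [ 0.    ,  0.    ,  0.    ,  1.    ]])}
{'vertical_fov': 61.9668612927859, 'cx': 313.52590327943426, 'cy': 237.02578673511553, 'k1': -0.0187535856255829, 'hand_eye': array([[-0.0002, -0.9473, -0.3203,  0.0828],
       [ 1.    , -0.0002, -0.0001,  0.0002],
       [ 0.    , -0.3203,  0.9473, -0.0703],
       [ 0.    ,  0.    ,  0.    ,  1.    ]])}
```

View pics/scene1.png

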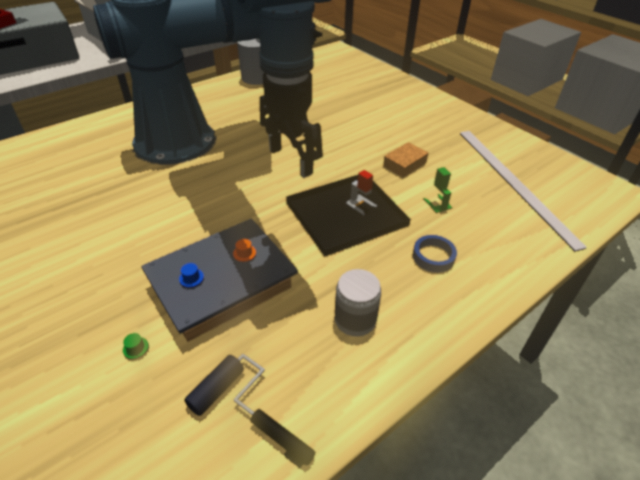

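View pics/side1.png

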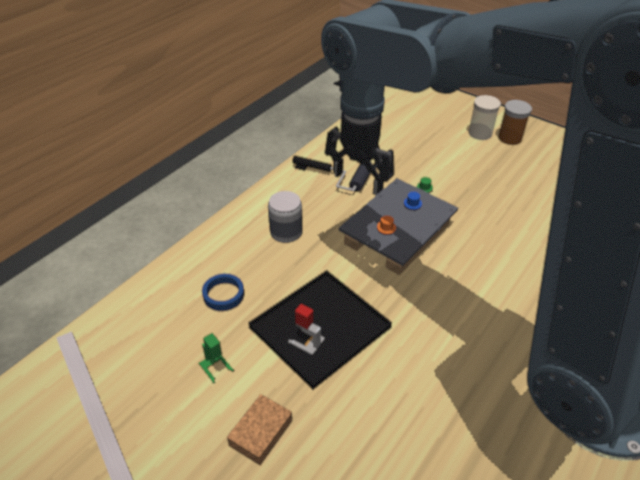

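The scene picture shows the red puller in the tray at about (360,190) and the orange cap at (244,250). The blue cap is at (190,275) on the panel. The look-alikes are the green puller on the bench at (443,190) and the green cap at (134,346). Colour and location match the description for the red, orange and blue ones. I'll confirm with one enlarged crop.

Run:
```python
import cv2,numpy as np
s=cv2.imread('pics/scene1.png');d=cv2.imread('pics/side1.png')
c=lambda i,x,y:cv2.resize(i[y:y+75,x:x+100],(400,300),interpolation=cv2.INTER_CUBIC)
a=np.vstack([np.hstack([c(s,310,155),c(s,190,220)]),np.hstack([c(d,260,290),c(d,350,180)])])
cv2.imwrite('pics/crop1.png',a)
```

```text
(no output)
```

View pics/crop1.png

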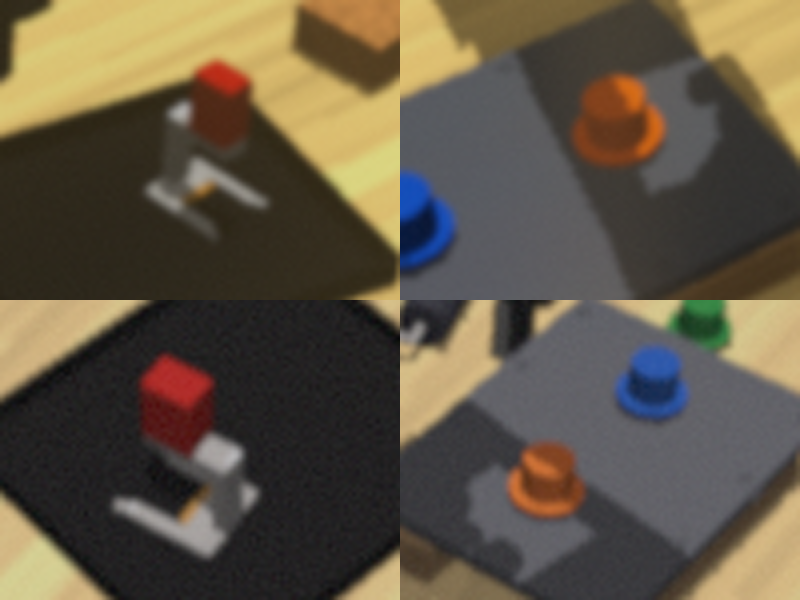

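The crops confirm it: the red puller stands in the black tray, and the orange and blue caps are both seated on the panel. Next I compute rough positions.

Run:
```python
from h import *
np.set_printoptions(precision=4,suppress=True)
S=lambda x,y,ox,oy:(x/4+ox,y/4+oy)
a=S(222,77,310,155);b=S(177,78,260,290)
print('grip top',tri([('scene',a,0),('side',b,0)]),at('scene',a,.099),at('side',b,.099))
for t,(x,y) in dict(tipR=(265,203),tipL=(215,238),rear=(150,190)).items(): print(t,at('scene',S(x,y,310,155),.0075))
for t,(x,y) in dict(tip=(117,203),rearR=(212,250),rearL=(258,193)).items(): print('side',t,at('side',S(x,y,260,290),.0075))
for nm,a,b in(('orange',S(213,90,190,220),S(150,155,350,180)),('blue',(190,268.5),S(256,57,350,180))):
  print(nm,tri([('scene',a,0),('side',b,0)]),at('scene',a,.087),at('side',b,.087))
for c in((143,268),(250,222),(297,269),(180,331)): print('panel',at('scene',c,.057))
for c in((287,208),(367,176),(410,219),(328,251)): print('tray',at('scene',c,.02))
for c in((328,272),(391,324),(313,386),(249,325)): print('tray side',at('side',c,.02))
print('tin',at('scene',(358,286),.1),'sander',at('scene',(406,155),.035))
```

```text
grip top [0.5368 0.2266 0.0969] [0.5386 0.2244 0.099 ] [0.5359 0.2282 0.099 ]
tipR [0.5586 0.2502 0.0075]
tipL [0.5639 0.2056 0.0075]
rear [0.5082 0.2039 0.0075]
side tip [0.5574 0.2521 0.0075]
side rearR [0.5016 0.2462 0.0075]
side rearL [0.504  0.2045 0.0075]
orange [ 0.551  -0.0988  0.0899] [ 0.5477 -0.0979  0.087 ] [ 0.5529 -0.1009  0.087 ]
blue [ 0.5479 -0.2093  0.0891] [ 0.5466 -0.2084  0.087 ] [ 0.5488 -0.2124  0.087 ]
panel [ 0.4635 -0.2697  0.057 ]
panel [ 0.4759 -0.0413  0.057 ]
panel [ 0.6429 -0.0413  0.057 ]
panel [ 0.6359 -0.2775  0.057 ]
tray [0.4497 0.0702 0.02  ]
tray [0.4703 0.3    0.02  ]
tray [0.6489 0.2678 0.02  ]
tray [0.6143 0.0584 0.02  ]
tray side [0.5996 0.0622 0.02  ]
tray side [0.4106 0.1016 0.02  ]
tray side [0.4507 0.3131 0.02  ]
tray side [0.6417 0.2774 0.02  ]
tin [ 0.7702 -0.0038  0.1   ] sander [0.4785 0.4281 0.035 ]
```

Both views agree: the puller grip is near (0.537, 0.2265) with yaw about +5°, and the orange cap is near (0.551, -0.099). I'll move above the puller with the camera looking ahead along the fork.

carry_out --steps '[0.2265, -0.038, 0.043, 0, 0, 1.484, 1, 0.2265, -0.038, 0.043, 0, 0, 1.484, 1, 0.2265, -0.038, 0.043, 0, 0, 1.484, 1, 0.2265, -0.038, 0.043, 0, 0, 1.484, 1, 0.2265, -0.038, 0.043, 0, 0, 1.484, 1, 0.2265, -0.038, 0.043, 0, 0, 1.484, 1, 0.2265, -0.038, 0.043, 0, 0, 1.484, 1, 0.2265, -0.038, 0.043, 0, 0, 1.484, 1, 0.2265, -0.038, 0.043, 0, 0, 1.484, 1, 0.2265, -0.038, 0.043, 0, 0, 1.484, 1, 0.2265, -0.038, 0.043, 0, 0, 1.484, 1, 0.2265, -0.038, 0.043, 0, 0, 1.484, 1, 0.2265, -0.038, 0.043, 0, 0, 1.484, 1]'

```text
time_s: 1.4
eef_pos: [0.5368, 0.2265, 0.2605]
eef_rot: [0.0, 0.999, 0.044, -0.0]
wrist_force: [0.1, -0.4, 0.6]
opening: 1.001
grasp_force: 0.0
```

Run:
```python
from h import *
import pickle
np.set_printoptions(precision=4,suppress=True)
o,im=snap('wrist','w1.png'); pickle.dump(o,open('w1.pkl','wb')); print(o['time_s'],o['q'],o['eef_pos'],o['eef_rot'],o['wrist_force'])
```

```text
1.4 [0.1956 0.2392 1.6285 0.     1.2745 1.6784] [0.5368 0.2265 0.2605] [ 0.      0.999   0.044  -0.0003] [ 0.0565 -0.3818  0.5794]
```

View pics/w1.png

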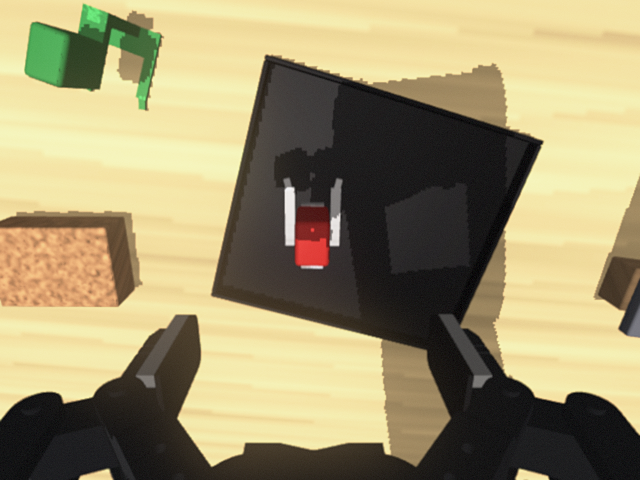

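The picture shows the puller straight up the image, with the bright red top face around (312,250) and tine tips at about (287,180) and (338,180). The yaw is nearly aligned, and I'll refine it from the colours.

Run:
```python
from h import *
import pickle
np.set_printoptions(precision=4,suppress=True)
o=pickle.load(open('w1.pkl','rb')); im=cv2.imread('pics/w1.png').astype(int)
b,g,r=im[...,0],im[...,1],im[...,2]
m=((r>165)&(g<90)&(b<90)).astype(np.uint8); n,l,s,c=cv2.connectedComponentsWithStats(m); i=1+np.argmax(s[1:,4]); print(s[i],c[i])
print('rect',cv2.minAreaRect(np.argwhere(l==i)[:,::-1].astype(np.float32)))
g0=at('wrist',c[i],.099,o); print('grip',g0)
sub=im[175:250,275:350]; gr=((sub.max(2)-sub.min(2))<25)&(sub.min(2)>75)
for y in range(5,75,6):
  xs=np.where(gr[y])[0]; print(y+175,xs.min()+275 if len(xs) else None,xs.max()+275 if len(xs) else None)
def loc(p): 
  q=o['eef_rot'];M=R.from_quat([q[1],q[2],q[3],q[0]]).as_matrix(); return M.T@(p-o['eef_pos'])
print('grip in tool',loc(g0))
for uv in((287,180),(338,180),(312,250)): print(loc(at('wrist',uv,.0075 if uv[1]<200 else .099,o)))
for uv in ((267,58),(541,142),(459,350),(214,295)): print('tray',at('wrist',uv,.02,o))
```

```text
[296 238  32  28 789] [311.3574 252.1166]
rect ((311.5, 251.5), (27.0, 31.0), 90.0)
grip [0.531  0.2277 0.099 ]
180 283 341
186 285 340
192 284 340
198 284 340
204 284 340
210 284 339
216 284 340
222 284 340
228 284 340
234 284 339
240 285 339
246 286 338
grip in tool [-0.0056 -0.0017  0.1615]
[ 0.0225 -0.0219  0.253 ]
[0.0225 0.0197 0.253 ]
[-0.0042 -0.0013  0.1615]
tray [0.6461 0.2698 0.02  ]
tray [0.606  0.0581 0.02  ]
tray [0.4176 0.0831 0.02  ]
tray [0.4542 0.3059 0.02  ]
```

Run:
```python
from h import *
import pickle
o=pickle.load(open('w1.pkl','rb')); q=o['eef_rot'];M=R.from_quat([q[1],q[2],q[3],q[0]]).as_matrix()
P=lambda x,y,z:proj('wrist',M@[x,y,0]*np.array([1,1,0])+[o['eef_pos'][0],o['eef_pos'][1],z],o).round(1)
for z in(.099,.057):
  for x in(-.015,.015): print(z,x,P(x,-.011,z),P(x,.011,z))
for x in(.024,-.033): print('fork',x,P(x,-.023,.0075),P(x,.023,.0075))
print('spine',P(-.033,-.008,.057),P(-.033,.008,.057))
im=cv2.imread('pics/w1.png')
cv2.imwrite('pics/w1c.png',cv2.resize(im[165:285,260:365],None,fx=5,fy=5,interpolation=cv2.INTER_CUBIC))
```

```text
0.099 -0.015 [296.6 266. ] [331.7 265.9]
0.099 0.015 [295.9 220. ] [332.4 220. ]
0.057 -0.015 [298.9 243.5] [329.1 243.5]
0.057 0.015 [298.4 203.3] [329.6 203.3]
fork 0.024 [285.6 178. ] [342.1 177.9]
fork -0.033 [287.1 243.9] [340.6 243.9]
spine [303.2 266.4] [324.8 266.4]
```

View pics/w1c.png

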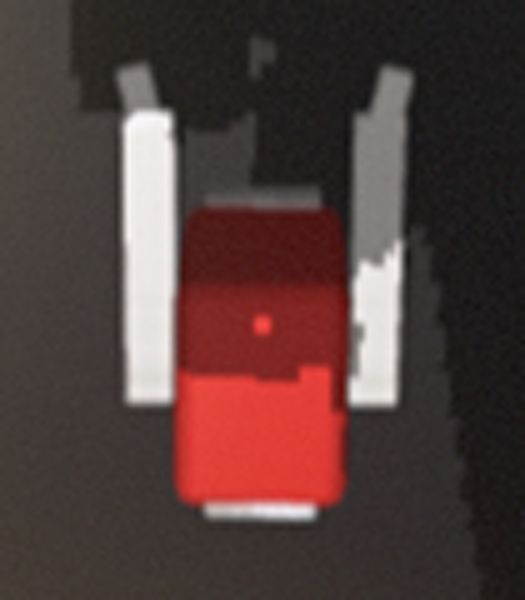

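The top face spans x 295.2–329.6 and y 221.4–266, so it lies 1 mm to tool −y of centre. The yaw is within about 0.5°. I'll descend and grip.

carry_out --steps '[0, -0.001, 0.045, 0, 0, 0, 1, 0, -0.001, 0.085, 0, 0, 0, 1, 0, -0.001, 0.11, 0, 0, 0, 1, 0, -0.001, 0.122, 0, 0, 0, 1, 0, -0.001, 0.127, 0, 0, 0, 1, 0, -0.001, 0.127, 0, 0, 0, 1, 0, -0.001, 0.127, 0, 0, 0, 0.3, 0, -0.001, 0.127, 0, 0, 0, 0.1, 0, -0.001, 0.127, 0, 0, 0, 0, 0, -0.001, 0.127, 0, 0, 0, 0, 0, -0.001, 0.127, 0, 0, 0, 0, 0, -0.001, 0.127, 0, 0, 0, 0, 0, -0.001, 0.127, 0, 0, 0, 0, 0, -0.001, 0.127, 0, 0, 0, 0]'

```text
time_s: 2.85
eef_pos: [0.5375, 0.2277, 0.1346]
eef_rot: [-0.0, 0.999, 0.043, 0.001]
wrist_force: [-0.2, 0.6, 5.2]
opening: 0.249
grasp_force: 59.4
```

The grip is secure at 59 N. I'll lift and carry the puller to a standoff in front of the orange cap.

carry_out --steps '[0, 0, -0.01, 0, 0, 0, 0, 0, 0, -0.03, 0, 0, 0, 0, 0, 0, -0.06, 0, 0, 0, 0, 0, 0, -0.09, 0, 0, 0, 0, -0.005, 0.018, -0.106, 0, 0, 0, 0, -0.015, 0.05, -0.106, 0, 0, 0, 0, -0.025, 0.09, -0.106, 0, 0, 0, 0, -0.036, 0.13, -0.106, 0, 0, 0, 0, -0.047, 0.17, -0.106, 0, 0, 0, 0, -0.058, 0.21, -0.106, 0, 0, 0, 0, -0.069, 0.25, -0.106, 0, 0, 0, 0, -0.079, 0.285, -0.106, 0, 0, 0, 0, -0.085, 0.307, -0.106, 0, 0, 0, 0, -0.089, 0.321, -0.106, 0, 0, 0, 0, -0.0903, 0.3265, -0.106, 0, 0, 0, 0, -0.0903, 0.3265, -0.106, 0, 0, 0, 0, -0.0903, 0.3265, -0.106, 0, 0, 0, 0]'

```text
time_s: 4.55
eef_pos: [0.4753, -0.1047, 0.2398]
eef_rot: [-0.0, 0.999, 0.044, -0.0]
wrist_force: [-0.1, -0.0, -1.8]
opening: 0.248
grasp_force: 58.9
```

Run:
```python
from h import *
import pickle
np.set_printoptions(precision=4,suppress=True)
o,im=snap('wrist','w2.png'); pickle.dump(o,open('w2.pkl','wb')); print(o['time_s'],o['eef_pos'],o['eef_rot'],o['wrist_force'],o['torque'])
```

```text
4.55 [ 0.4753 -0.1047  0.2398] [-0.0003  0.999   0.0438 -0.0002] [-0.0731 -0.0399 -1.8002] [ 0.0077 -0.0181  0.0154]
```

View pics/w2.png

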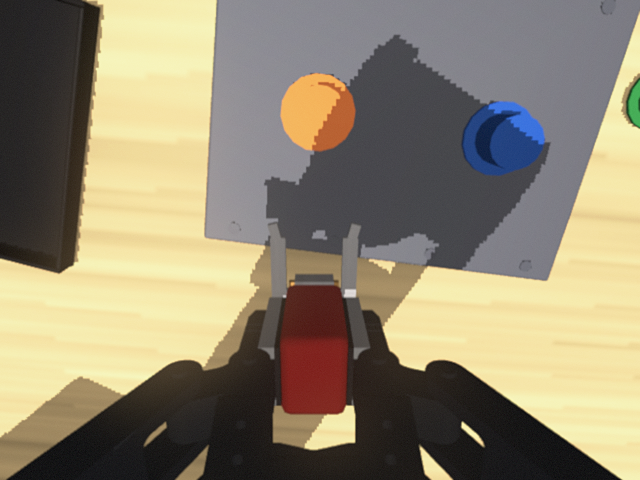

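The wrist view shows the fork tips at about (274,226) and (355,226), and the orange cap from nearly above, centred at about (318,112). The path is clear and blue is well to the right. I'll measure the offsets.

Run:
```python
from h import *
import pickle
np.set_printoptions(precision=4,suppress=True)
o=pickle.load(open('w2.pkl','rb')); im=cv2.imread('pics/w2.png'); h=cv2.cvtColor(im,cv2.COLOR_BGR2HSV)
q=o['eef_rot'];M=R.from_quat([q[1],q[2],q[3],q[0]]).as_matrix()
loc=lambda p:M.T@(p-o['eef_pos'])
for nm,lo,hi in(('orange',5,20),('blue',105,125)):
  m=cv2.inRange(h,(lo,130,60),(hi,255,255)); n,l,s,c=cv2.connectedComponentsWithStats(m); i=1+np.argmax(s[1:,4])
  k=cv2.convexHull(np.argwhere(l==i)[:,::-1].astype(np.int32)); e=cv2.fitEllipse(k); print(nm,s[i],e)
  for z in(.065,.068): p=at('wrist',e[0],z,o); print(z,p,loc(p))
# predicted fork tips and panel corners
P=lambda x,y,d:proj('wrist',M@[x,y,d]+o['eef_pos'],o).round(1)
for x in(.024,0): print('fork',x,P(x,-.023,.1271),P(x,.023,.1271))
z=.057
for c in((205,237),(547,280)): print('panel corner',at('wrist',c,z,o))
cv2.imwrite('pics/w2c.png',cv2.resize(im[60:300,240:400],None,fx=2.5,fy=2.5,interpolation=cv2.INTER_CUBIC))
```

```text
orange [ 281   73   75   78 4494] ((317.781982421875, 111.6220474243164), (74.01593017578125, 77.32550048828125), 2.2407867908477783)
0.065 [ 0.5525 -0.0999  0.065 ] [0.0774 0.0021 0.1747]
0.068 [ 0.5526 -0.0999  0.068 ] [0.0775 0.0021 0.1717]
blue [ 462  102   83   74 4662] ((502.04925537109375, 138.43869018554688), (72.5438003540039, 82.66404724121094), 74.38092041015625)
0.065 [ 0.5471 -0.2115  0.065 ] [0.0623 0.1128 0.1747]
0.068 [ 0.5473 -0.2101  0.068 ] [0.0625 0.1115 0.1717]
fork 0.024 [269.7 222.1] [359.  222.1]
fork 0 [271.3 265.2] [357.4 265.2]
panel corner [ 0.466  -0.0321  0.057 ]
panel corner [ 0.455  -0.2697  0.057 ]
```

View pics/w2c.png

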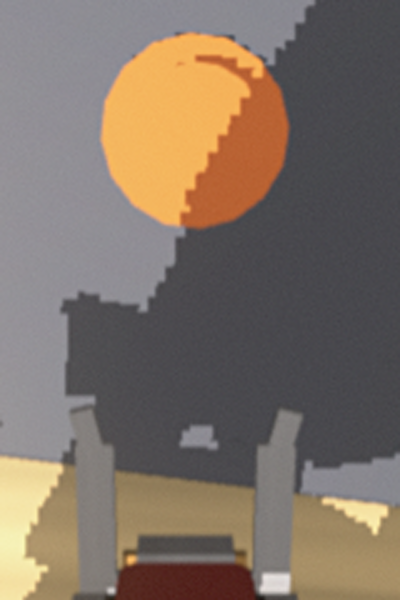

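The fork is centred on the tool and the cap axis lies 77.4 mm ahead and 2.1 mm to tool +y. I'll advance 15 mm with the correction and drop to just above the expected contact height.

carry_out --steps '[0.005, 0.002, 0.005, 0, 0, 0, 0, 0.015, 0.002, 0.02, 0, 0, 0, 0, 0.015, 0.002, 0.035, 0, 0, 0, 0, 0.015, 0.002, 0.044, 0, 0, 0, 0, 0.015, 0.002, 0.047, 0, 0, 0, 0, 0.015, 0.002, 0.047, 0, 0, 0, 0, 0.015, 0.002, 0.047, 0, 0, 0, 0]'

```text
time_s: 5.3
eef_pos: [0.4907, -0.1063, 0.1934]
eef_rot: [0.0, 0.999, 0.043, 0.0]
wrist_force: [1.2, 0.6, -1.8]
opening: 0.253
grasp_force: 58.9
```

Run:
```python
from h import *
import pickle
np.set_printoptions(precision=4,suppress=True)
o,im=snap('wrist','w3.png'); pickle.dump(o,open('w3.pkl','wb')); print(o['time_s'],o['eef_pos'],o['eef_rot'],o['wrist_force'],o['torque'])
im=cv2.imread('pics/w3.png'); h=cv2.cvtColor(im,cv2.COLOR_BGR2HSV)
q=o['eef_rot'];M=R.from_quat([q[1],q[2],q[3],q[0]]).as_matrix()
m=cv2.inRange(h,(5,130,60),(20,255,255)); n,l,s,c=cv2.connectedComponentsWithStats(m); i=1+np.argmax(s[1:,4])
k=cv2.convexHull(np.argwhere(l==i)[:,::-1].astype(np.int32)); e=cv2.fitEllipse(k); print(s[i],e)
P=lambda x,y,d:proj('wrist',M@[x,y,d]+o['eef_pos'],o).round(1)
for x in(.024,0): print('fork',x,P(x,-.023,.1271),P(x,.023,.1271))
for t in (.0,.06):
  for r,z in((.022,.008),(.015,.03)):
    for zz in(.055,.060): print('cap model',r,zz+z,[proj('wrist',M@[.0624+a*r,b*r,0]*np.array([1,1,0])+[o['eef_pos'][0],o['eef_pos'][1],zz+z],o).round(1) for a,b in((0,-1),(0,1),(1,0),(-1,0))]) if t==0 else 0
x0=max(0,s[i][1]-15)
cv2.imwrite('pics/w3c.png',cv2.resize(im[x0:x0+260,210:420],None,fx=2.3,fy=2.3,interpolation=cv2.INTER_CUBIC)); print(x0)
```

```text
5.3 [ 0.4907 -0.1063  0.1934] [0.0002 0.9991 0.0435 0.0004] [ 1.2165  0.6048 -1.7729] [-0.0105  0.0093  0.0006]
[ 268  101   89   92 6349] ((311.9002990722656, 146.41140747070312), (88.87834930419922, 91.12322998046875), 0.19665619730949402)
fork 0.024 [269.7 222.1] [359.  222.1]
fork 0 [271.3 265.2] [357.4 265.2]
cap model 0.022 0.063 [array([269.6, 145.6]), array([358.9, 145.5]), array([314.3,  98.4]), array([314.2, 189.5])]
cap model 0.022 0.068 [array([268.5, 146.6]), array([360. , 146.6]), array([314.3,  98.3]), array([314.3, 191.6])]
cap model 0.015 0.08499999999999999 [array([280.4, 150.6]), array([348.5, 150.6]), array([314.4, 115.1]), array([314.4, 184.3])]
cap model 0.015 0.09 [array([279.5, 152. ]), array([349.5, 151.9]), array([314.5, 115.5]), array([314.4, 186.5])]
86
```

View pics/w3c.png

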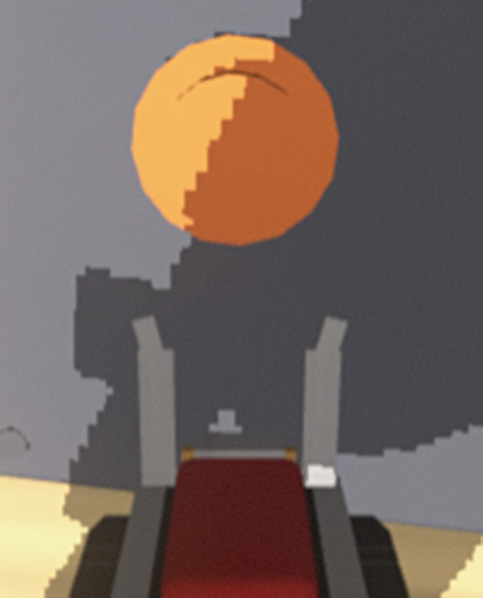

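The cap centre at col 312.1 is about 1 mm to tool −y of the fork centre at 314.2. The arm may not have settled, so I'll re-read the pose after holding still at the corrected y and going down 1 mm.

carry_out --steps '[0, -0.001, 0.001, 0, 0, 0, 0, 0, -0.001, 0.002, 0, 0, 0, 0, 0, -0.001, 0.002, 0, 0, 0, 0, 0, -0.001, 0.002, 0, 0, 0, 0, 0, -0.001, 0.002, 0, 0, 0, 0]'

```text
time_s: 5.85
eef_pos: [0.4903, -0.1053, 0.1909]
eef_rot: [0.0, 0.999, 0.043, 0.0]
wrist_force: [-0.4, -0.1, -1.0]
opening: 0.25
grasp_force: 58.9
```

carry_out --steps '[0, 0, 0.0007, 0, 0, 0, 0, 0, 0, 0.0007, 0, 0, 0, 0, 0, 0, 0.0007, 0, 0, 0, 0]'

```text
time_s: 6.15
eef_pos: [0.4903, -0.1053, 0.1901]
eef_rot: [-0.0, 0.999, 0.043, -0.0]
wrist_force: [-0.5, 0.0, -0.7]
opening: 0.252
grasp_force: 58.9
```

carry_out --steps '[0, 0, 0.0007, 0, 0, 0, 0, 0, 0, 0.0007, 0, 0, 0, 0, 0, 0, 0.0007, 0, 0, 0, 0]'

```text
time_s: 6.45
eef_pos: [0.4903, -0.1053, 0.1894]
eef_rot: [-0.0, 0.999, 0.043, -0.0]
wrist_force: [0.1, -0.0, -1.7]
opening: 0.252
grasp_force: 58.9
```

Free so far (about −1.7 N is the puller's weight). I'll continue down in small steps.

carry_out --steps '[0, 0, 0.0007, 0, 0, 0, 0, 0, 0, 0.0007, 0, 0, 0, 0, 0, 0, 0.0007, 0, 0, 0, 0]'

```text
time_s: 6.75
eef_pos: [0.4903, -0.1053, 0.1888]
eef_rot: [-0.0, 0.999, 0.043, -0.0]
wrist_force: [0.4, 0.1, -1.2]
opening: 0.248
grasp_force: 58.9
```

carry_out --steps '[0, 0, 0.0007, 0, 0, 0, 0, 0, 0, 0.0007, 0, 0, 0, 0, 0, 0, 0.0007, 0, 0, 0, 0]'

```text
time_s: 7.05
eef_pos: [0.4903, -0.1053, 0.1881]
eef_rot: [-0.0, 0.999, 0.043, -0.0]
wrist_force: [-1.2, -0.3, -2.2]
opening: 0.255
grasp_force: 58.9
```

carry_out --steps '[0, 0, 0.0007, 0, 0, 0, 0, 0, 0, 0.0007, 0, 0, 0, 0, 0, 0, 0.0007, 0, 0, 0, 0]'

```text
time_s: 7.35
eef_pos: [0.4904, -0.1053, 0.1876]
eef_rot: [0.0, 0.999, 0.043, 0.0]
wrist_force: [-0.3, -0.4, 0.6]
opening: 0.248
grasp_force: 59.1
```

carry_out --steps '[0, 0, 0.0003, 0, 0, 0, 0, 0, 0, 0.0003, 0, 0, 0, 0, 0, 0, 0.0003, 0, 0, 0, 0]'

```text
time_s: 7.65
eef_pos: [0.4904, -0.1053, 0.1873]
eef_rot: [0.0, 0.999, 0.043, 0.0]
wrist_force: [-1.9, 0.7, 2.4]
opening: 0.251
grasp_force: 59.2
```

The fork touches the panel at TCP z ≈ 0.1876, with force rising to +2.4 N. I'll raise 0.9 mm and slide in.

carry_out --steps '[0, 0, -0.0009, 0, 0, 0, 0, 0, 0, -0.0009, 0, 0, 0, 0, 0.003, 0, -0.0009, 0, 0, 0, 0, 0.007, 0, -0.0009, 0, 0, 0, 0, 0.011, 0, -0.0009, 0, 0, 0, 0, 0.015, 0, -0.0009, 0, 0, 0, 0, 0.019, 0, -0.0009, 0, 0, 0, 0, 0.022, 0, -0.0009, 0, 0, 0, 0, 0.024, 0, -0.0009, 0, 0, 0, 0, 0.026, 0, -0.0009, 0, 0, 0, 0, 0.028, 0, -0.0009, 0, 0, 0, 0, 0.028, 0, -0.0009, 0, 0, 0, 0, 0.028, 0, -0.0009, 0, 0, 0, 0]'

```text
time_s: 8.95
eef_pos: [0.5182, -0.1029, 0.188]
eef_rot: [-0.0, 0.999, 0.043, -0.0]
wrist_force: [-0.1, 0.1, -1.3]
opening: 0.249
grasp_force: 59.1
```

Run:
```python
from h import *
import pickle
np.set_printoptions(precision=4,suppress=True)
o,im=snap('wrist','w4.png'); print(o['time_s'],o['eef_pos'],o['eef_rot'],o['wrist_force'],o['torque'])
im=cv2.imread('pics/w4.png'); h=cv2.cvtColor(im,cv2.COLOR_BGR2HSV)
m=cv2.inRange(h,(5,130,60),(20,255,255)); n,l,s,c=cv2.connectedComponentsWithStats(m); i=1+np.argmax(s[1:,4]); print(s[i])
cv2.imwrite('pics/w4c.png',cv2.resize(im[120:320,210:420],None,fx=2.8,fy=2.8,interpolation=cv2.INTER_CUBIC))
```

```text
8.95 [ 0.5182 -0.1029  0.188 ] [-0.      0.9991  0.0434 -0.0001] [-0.1331  0.0592 -1.2792] [-0.007   0.016   0.0186]
[ 271  161   88   89 5983]
```

View pics/w4c.png

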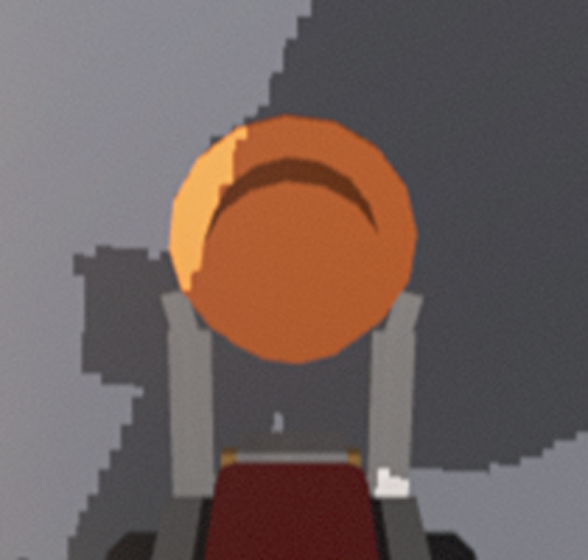

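The fork tips at crop (162,295) and (423,295) are going under the rim, and the cap's crop centre of 293 matches the fork's 292. It is centred, so I'll continue in.

carry_out --steps '[0.002, 0, 0, 0, 0, 0, 0, 0.004, 0, 0, 0, 0, 0, 0, 0.006, 0, 0, 0, 0, 0, 0, 0.008, 0, 0, 0, 0, 0, 0, 0.01, 0, 0, 0, 0, 0, 0, 0.012, 0, 0, 0, 0, 0, 0, 0.014, 0, 0, 0, 0, 0, 0, 0.016, 0, 0, 0, 0, 0, 0, 0.018, 0, 0, 0, 0, 0, 0, 0.019, 0, 0, 0, 0, 0, 0, 0.019, 0, 0, 0, 0, 0, 0, 0.019, 0, 0, 0, 0, 0, 0]'

```text
time_s: 10.2
eef_pos: [0.5371, -0.1012, 0.1879]
eef_rot: [-0.0, 0.999, 0.043, -0.0]
wrist_force: [-0.4, 0.5, -1.4]
opening: 0.25
grasp_force: 59.1
```

Brass shows either side of the bar at row ≈281, which puts the stop about 8–9 mm behind the mouth. That predicts contact in about 11 mm, so I'll advance 6 mm slowly and then feel for it.

carry_out --steps '[0.001, 0, 0, 0, 0, 0, 0, 0.002, 0, 0, 0, 0, 0, 0, 0.003, 0, 0, 0, 0, 0, 0, 0.004, 0, 0, 0, 0, 0, 0, 0.005, 0, 0, 0, 0, 0, 0, 0.006, 0, 0, 0, 0, 0, 0, 0.006, 0, 0, 0, 0, 0, 0]'

```text
time_s: 10.9
eef_pos: [0.5432, -0.1007, 0.188]
eef_rot: [0.0, 0.999, 0.043, 0.0]
wrist_force: [0.4, -0.9, -0.6]
opening: 0.247
grasp_force: 59.1
```

carry_out --steps '[0.0005, 0, 0, 0, 0, 0, 0, 0.001, 0, 0, 0, 0, 0, 0, 0.0015, 0, 0, 0, 0, 0, 0, 0.0015, 0, 0, 0, 0, 0, 0]'

```text
time_s: 11.3
eef_pos: [0.5447, -0.1006, 0.188]
eef_rot: [0.0, 0.999, 0.043, 0.0]
wrist_force: [0.2, 1.0, -1.9]
opening: 0.251
grasp_force: 59.1
```

carry_out --steps '[0.0004, 0, 0, 0, 0, 0, 0, 0.0008, 0, 0, 0, 0, 0, 0, 0.0008, 0, 0, 0, 0, 0, 0]'

```text
time_s: 11.6
eef_pos: [0.5454, -0.1005, 0.188]
eef_rot: [-0.0, 0.999, 0.043, 0.0]
wrist_force: [0.9, 0.9, -2.3]
opening: 0.249
grasp_force: 59.1
```

carry_out --steps '[0.0004, 0, 0, 0, 0, 0, 0, 0.0008, 0, 0, 0, 0, 0, 0, 0.0008, 0, 0, 0, 0, 0, 0]'

```text
time_s: 11.9
eef_pos: [0.5462, -0.1004, 0.188]
eef_rot: [-0.0, 0.999, 0.043, -0.0]
wrist_force: [-0.8, -0.1, -1.4]
opening: 0.25
grasp_force: 59.1
```

carry_out --steps '[0.0004, 0, 0, 0, 0, 0, 0, 0.0008, 0, 0, 0, 0, 0, 0, 0.0008, 0, 0, 0, 0, 0, 0]'

```text
time_s: 12.2
eef_pos: [0.5471, -0.1003, 0.188]
eef_rot: [0.0, 0.999, 0.043, 0.0]
wrist_force: [-0.2, -0.0, -1.0]
opening: 0.252
grasp_force: 59.1
```

carry_out --steps '[0.0004, 0, 0, 0, 0, 0, 0, 0.0007, 0, 0, 0, 0, 0, 0, 0.0007, 0, 0, 0, 0, 0, 0]'

```text
time_s: 12.5
eef_pos: [0.5477, -0.1003, 0.188]
eef_rot: [0.0, 0.999, 0.043, 0.0]
wrist_force: [-0.0, 0.4, -2.3]
opening: 0.251
grasp_force: 59.1
```

carry_out --steps '[0.0004, 0, 0, 0, 0, 0, 0, 0.0007, 0, 0, 0, 0, 0, 0, 0.0007, 0, 0, 0, 0, 0, 0]'

```text
time_s: 12.8
eef_pos: [0.5484, -0.1003, 0.188]
eef_rot: [0.0, 0.999, 0.043, -0.0]
wrist_force: [-0.2, 0.6, -1.3]
opening: 0.249
grasp_force: 59.1
```

carry_out --steps '[0.0004, 0, 0, 0, 0, 0, 0, 0.0007, 0, 0, 0, 0, 0, 0, 0.0007, 0, 0, 0, 0, 0, 0]'

```text
time_s: 13.1
eef_pos: [0.549, -0.1001, 0.1879]
eef_rot: [-0.0, 0.999, 0.043, -0.0]
wrist_force: [-0.3, -0.4, -1.2]
opening: 0.255
grasp_force: 59.1
```

carry_out --steps '[0.0004, 0, 0, 0, 0, 0, 0, 0.0007, 0, 0, 0, 0, 0, 0, 0.0007, 0, 0, 0, 0, 0, 0]'

```text
time_s: 13.4
eef_pos: [0.5496, -0.1001, 0.1879]
eef_rot: [-0.0, 0.999, 0.043, -0.0]
wrist_force: [-1.4, 0.2, -0.1]
opening: 0.246
grasp_force: 59.0
```

carry_out --steps '[0.0004, 0, 0, 0, 0, 0, 0, 0.0004, 0, 0, 0, 0, 0, 0, 0.0004, 0, 0, 0, 0, 0, 0]'

```text
time_s: 13.7
eef_pos: [0.55, -0.1001, 0.1879]
eef_rot: [-0.0, 0.999, 0.043, -0.0]
wrist_force: [-1.4, 0.0, -1.7]
opening: 0.25
grasp_force: 59.0
```

carry_out --steps '[0.0004, 0, 0, 0, 0, 0, 0, 0.0004, 0, 0, 0, 0, 0, 0, 0.0004, 0, 0, 0, 0, 0, 0]'

```text
time_s: 14.0
eef_pos: [0.5503, -0.1, 0.1879]
eef_rot: [-0.0, 0.999, 0.043, -0.0]
wrist_force: [-3.0, -0.6, -1.7]
opening: 0.25
grasp_force: 58.9
```

Contact: the force is −3 N along x. I'll press another 0.6 mm for about 6 N and hold.

carry_out --steps '[0.0003, 0, 0, 0, 0, 0, 0, 0.0006, 0, 0, 0, 0, 0, 0, 0.0006, 0, 0, 0, 0, 0, 0, 0.0006, 0, 0, 0, 0, 0, 0]'

```text
time_s: 14.4
eef_pos: [0.5508, -0.1, 0.1877]
eef_rot: [-0.0, 0.999, 0.043, -0.001]
wrist_force: [-5.5, -0.5, -1.4]
opening: 0.251
grasp_force: 58.9
```

carry_out --steps '[0, 0, 0, 0, 0, 0, 0, 0, 0, 0, 0, 0, 0, 0, 0, 0, 0, 0, 0, 0, 0, 0, 0, 0, 0, 0, 0, 0, 0, 0, 0, 0, 0, 0, 0, 0, 0, 0, 0, 0, 0, 0, 0, 0, 0, 0, 0, 0, 0, 0, 0, 0, 0, 0, 0, 0, 0, 0, 0, 0, 0, 0, 0, 0, 0, 0, 0, 0, 0, 0]'

```text
time_s: 15.4
eef_pos: [0.5508, -0.1, 0.1878]
eef_rot: [-0.0, 0.999, 0.043, -0.001]
wrist_force: [-4.6, -0.4, -0.3]
opening: 0.244
grasp_force: 58.9
```

Held for over 1 s at about 5 N. I'll ease the press slightly and begin a slow straight pull.

carry_out --steps '[-0.0003, 0, 0, 0, 0, 0, 0, -0.0004, 0, -0.0003, 0, 0, 0, 0, -0.0004, 0, -0.0006, 0, 0, 0, 0, -0.0004, 0, -0.0009, 0, 0, 0, 0, -0.0004, 0, -0.0012, 0, 0, 0, 0, -0.0004, 0, -0.0015, 0, 0, 0, 0, -0.0004, 0, -0.0015, 0, 0, 0, 0]'

```text
time_s: 16.1
eef_pos: [0.5506, -0.0999, 0.1893]
eef_rot: [-0.0, 0.999, 0.043, -0.0]
wrist_force: [-5.2, 0.1, -4.2]
opening: 0.251
grasp_force: 58.7
```

carry_out --steps '[-0.0004, 0, 0, 0, 0, 0, 0, -0.0004, 0, -0.0003, 0, 0, 0, 0, -0.0004, 0, -0.0005, 0, 0, 0, 0, -0.0004, 0, -0.0005, 0, 0, 0, 0]'

```text
time_s: 16.5
eef_pos: [0.5503, -0.0999, 0.1898]
eef_rot: [-0.0, 0.999, 0.043, -0.0]
wrist_force: [-3.3, 1.0, -7.4]
opening: 0.251
grasp_force: 58.7
```

carry_out --steps '[-0.0003, 0, 0, 0, 0, 0, 0, -0.0003, 0, -0.0003, 0, 0, 0, 0, -0.0003, 0, -0.0005, 0, 0, 0, 0, -0.0003, 0, -0.0005, 0, 0, 0, 0]'

```text
time_s: 16.9
eef_pos: [0.5499, -0.0999, 0.1903]
eef_rot: [-0.0, 0.999, 0.043, -0.0]
wrist_force: [-2.1, 0.1, -8.5]
opening: 0.25
grasp_force: 58.8
```

carry_out --steps '[0, 0, -0.0003, 0, 0, 0, 0, 0, 0, -0.0005, 0, 0, 0, 0, 0, 0, -0.0005, 0, 0, 0, 0]'

```text
time_s: 17.2
eef_pos: [0.5498, -0.1, 0.1908]
eef_rot: [-0.0, 0.999, 0.043, -0.0]
wrist_force: [-3.4, 0.4, -9.2]
opening: 0.251
grasp_force: 58.9
```

carry_out --steps '[0, 0, -0.0003, 0, 0, 0, 0, 0, 0, -0.0006, 0, 0, 0, 0, 0, 0, -0.0006, 0, 0, 0, 0]'

```text
time_s: 17.5
eef_pos: [0.55, -0.1, 0.1915]
eef_rot: [-0.0, 0.999, 0.043, -0.0]
wrist_force: [-2.8, 0.7, -10.8]
opening: 0.249
grasp_force: 58.9
```

carry_out --steps '[0, 0, -0.0003, 0, 0, 0, 0, 0, 0, -0.0006, 0, 0, 0, 0, 0, 0, -0.0009, 0, 0, 0, 0, 0, 0, -0.0009, 0, 0, 0, 0]'

```text
time_s: 17.9
eef_pos: [0.5503, -0.1001, 0.193]
eef_rot: [0.0, 0.999, 0.043, 0.0]
wrist_force: [-3.1, 1.3, -7.8]
opening: 0.249
grasp_force: 59.3
```

The force peaked near 10 N and is now dropping, so the detent is giving way. I'll continue slowly straight up.

carry_out --steps '[0, 0, -0.0004, 0, 0, 0, 0, 0, 0, -0.0008, 0, 0, 0, 0, 0, 0, -0.0012, 0, 0, 0, 0, 0, 0, -0.0016, 0, 0, 0, 0, 0, 0, -0.002, 0, 0, 0, 0, 0, 0, -0.0025, 0, 0, 0, 0, 0, 0, -0.003, 0, 0, 0, 0, 0, 0, -0.0035, 0, 0, 0, 0, 0, 0, -0.004, 0, 0, 0, 0, 0, 0, -0.0045, 0, 0, 0, 0, 0, 0, -0.005, 0, 0, 0, 0, 0, 0, -0.005, 0, 0, 0, 0]'

```text
time_s: 19.1
eef_pos: [0.5502, -0.1002, 0.1977]
eef_rot: [0.0, 0.999, 0.043, 0.0]
wrist_force: [-3.5, 0.2, -2.2]
opening: 0.25
grasp_force: 59.7
```

The cap is popped free. I'll ease the horizontal load and lift on off the stud.

carry_out --steps '[-0.0003, 0, 0, 0, 0, 0, 0, -0.0005, 0, -0.0005, 0, 0, 0, 0, -0.0005, 0, -0.001, 0, 0, 0, 0, -0.0005, 0, -0.002, 0, 0, 0, 0, -0.0005, 0, -0.003, 0, 0, 0, 0, -0.0005, 0, -0.004, 0, 0, 0, 0, -0.0005, 0, -0.005, 0, 0, 0, 0, -0.0005, 0, -0.006, 0, 0, 0, 0, -0.0005, 0, -0.006, 0, 0, 0, 0]'

```text
time_s: 20.0
eef_pos: [0.5498, -0.1002, 0.2039]
eef_rot: [0.0, 0.999, 0.043, 0.0]
wrist_force: [-1.6, -0.2, -1.3]
opening: 0.252
grasp_force: 59.9
```

Run:
```python
from h import *
o,im=snap('wrist','w5.png'); p,im2=snap('side','side2.png'); print(o['eef_pos'],o['wrist_force'])
a=cv2.resize(cv2.imread('pics/w5.png')[130:330,210:410],(400,400)); s=cv2.resize(cv2.imread('pics/side2.png')[150:270,330:450],(400,400),interpolation=cv2.INTER_CUBIC)
cv2.imwrite('pics/c5.png',np.hstack([a,s]))
```

```text
[ 0.54983503 -0.10023499  0.20394727] [-1.60572906 -0.17541975 -1.25864196]
```

View pics/c5.png

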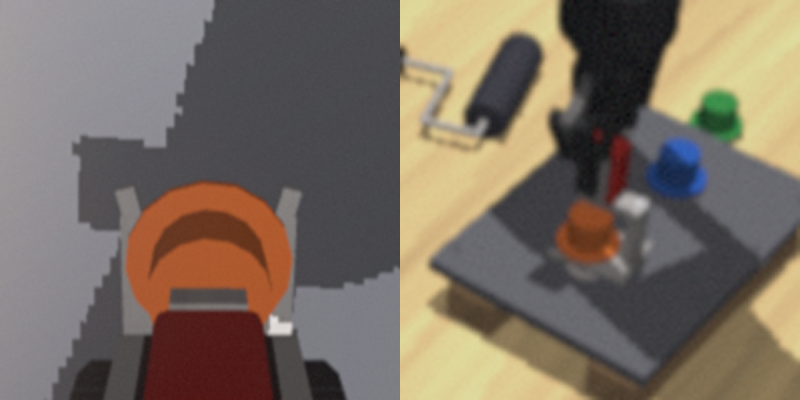

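The cap sits level on the fork at crop (210,255) and blue is untouched. That is my tenth picture, so from here I'll check by numbers. I'll lift on to carrying height.

carry_out --steps '[0, 0, -0.001, 0, 0, 0, 0, 0, 0, -0.003, 0, 0, 0, 0, 0, 0, -0.006, 0, 0, 0, 0, 0, 0, -0.009, 0, 0, 0, 0, 0, 0, -0.012, 0, 0, 0, 0, 0, 0, -0.015, 0, 0, 0, 0, 0, 0, -0.018, 0, 0, 0, 0, 0, 0, -0.021, 0, 0, 0, 0, 0, 0, -0.024, 0, 0, 0, 0, 0, 0, -0.027, 0, 0, 0, 0, 0, 0, -0.03, 0, 0, 0, 0, 0, 0, -0.033, 0, 0, 0, 0, 0, 0, -0.035, 0, 0, 0, 0, 0, 0, -0.036, 0, 0, 0, 0, 0, 0, -0.036, 0, 0, 0, 0, 0, 0, -0.036, 0, 0, 0, 0, 0, 0, -0.036, 0, 0, 0, 0]'

```text
time_s: 21.8
eef_pos: [0.5495, -0.1001, 0.2393]
eef_rot: [-0.0, 0.999, 0.043, -0.0]
wrist_force: [0.3, 0.2, -0.7]
opening: 0.251
grasp_force: 59.9
```

```bash
cat > chk.py <<'E'
from h import *
import sys
np.set_printoptions(precision=4,suppress=True)
o,im=snap('wrist',sys.argv[1]); print(o['time_s'],o['eef_pos'],o['wrist_force'])
q=o['eef_rot'];M=R.from_quat([q[1],q[2],q[3],q[0]]).as_matrix()
m=cv2.inRange(cv2.cvtColor(im,cv2.COLOR_RGB2HSV),(5,150,40),(16,255,255)); m[:,:230]=0;m[:,400:]=0;m[330:]=0
n,l,s,c=cv2.connectedComponentsWithStats(m); i=1+np.argmax(s[1:,4]); b=s[i]; print('orange',b)
ul,ur,ut=(b[0],b[1]+b[3]/2),(b[0]+b[2],b[1]+b[3]/2),(b[0]+b[2]/2,b[1])
# rim model on fork: top of rim at d=.1271-.003, centre x=c
for x0 in(0,.003,.006):
  print(x0,[proj('wrist',M@[x0+a*.022,y*.022,.1241]+o['eef_pos'],o).round(1) for a,y in((0,-1),(0,1),(1,0))])
E
python3 chk.py w6.png
```

```text
21.8 [ 0.5495 -0.1001  0.2393] [ 0.2503  0.1783 -0.6562]
orange [ 273  221   83   71 4050]
0 [array([272.6, 267.4]), array([356.1, 267.4]), array([314.4, 227.5])]
0.003 [array([272.4, 262.1]), array([356.3, 262.1]), array([314.4, 221.9])]
0.006 [array([272.2, 256.8]), array([356.5, 256.8]), array([314.4, 216.2])]
```

The cap is on the fork, level, 3.3 mm ahead of the mouth. I'll carry it gently to the tray.

carry_out --steps '[0, -0.002, 0, 0, 0, 0, 0, 0.001, -0.006, 0, 0, 0, 0, 0, 0.002, -0.013, 0, 0, 0, 0, 0, 0.003, -0.023, 0, 0, 0, 0, 0, 0.005, -0.034, 0, 0, 0, 0, 0, 0.0065, -0.045, 0, 0, 0, 0, 0, 0.008, -0.056, 0, 0, 0, 0, 0, 0.0095, -0.067, 0, 0, 0, 0, 0, 0.011, -0.078, 0, 0, 0, 0, 0, 0.0125, -0.089, 0, 0, 0, 0, 0, 0.014, -0.1, 0, 0, 0, 0, 0, 0.0155, -0.111, 0, 0, 0, 0, 0, 0.017, -0.122, 0, 0, 0, 0, 0, 0.0185, -0.133, 0, 0, 0, 0, 0, 0.02, -0.144, 0, 0, 0, 0, 0, 0.0215, -0.155, 0, 0, 0, 0, 0, 0.023, -0.166, 0, 0, 0, 0, 0, 0.0245, -0.175, 0, 0, 0, 0, 0, 0.0255, -0.181, 0, 0, 0, 0, 0, 0.026, -0.184, 0, 0, 0, 0]'

```text
invalid input
```

carry_out --steps '[0.0003, -0.002, 0, 0, 0, 0, 0, 0.001, -0.006, 0, 0, 0, 0, 0, 0.002, -0.013, 0, 0, 0, 0, 0, 0.0035, -0.023, 0, 0, 0, 0, 0, 0.005, -0.034, 0, 0, 0, 0, 0, 0.0065, -0.045, 0, 0, 0, 0, 0, 0.008, -0.056, 0, 0, 0, 0, 0, 0.0095, -0.067, 0, 0, 0, 0, 0, 0.011, -0.076, 0, 0, 0, 0, 0, 0.0115, -0.083, 0, 0, 0, 0, 0, 0.012, -0.087, 0, 0, 0, 0, 0, 0.012, -0.089, 0, 0, 0, 0, 0, 0.012, -0.089, 0, 0, 0, 0, 0, 0.012, -0.089, 0, 0, 0, 0]'

```text
invalid input
```

```bash
python3 chk.py w7.png
```

```text
21.85 [ 0.5495 -0.1001  0.2393] [-0.7068  0.893  -0.9256]
orange [ 273  220   83   72 4047]
0 [array([272.6, 267.4]), array([356.1, 267.4]), array([314.4, 227.5])]
0.003 [array([272.4, 262.1]), array([356.3, 262.1]), array([314.4, 221.9])]
0.006 [array([272.2, 256.8]), array([356.5, 256.8]), array([314.4, 216.2])]
```

Both calls were refused, and nothing moved. I'll retry with a single call.

carry_out --steps '[0.0, -0.002, 0, 0, 0, 0, 0, 0.001, -0.006, 0, 0, 0, 0, 0, 0.002, -0.013, 0, 0, 0, 0, 0, 0.003, -0.023, 0, 0, 0, 0, 0, 0.005, -0.034, 0, 0, 0, 0, 0, 0.006, -0.045, 0, 0, 0, 0, 0, 0.008, -0.056, 0, 0, 0, 0, 0, 0.009, -0.067, 0, 0, 0, 0, 0, 0.011, -0.078, 0, 0, 0, 0, 0, 0.012, -0.089, 0, 0, 0, 0, 0, 0.014, -0.1, 0, 0, 0, 0, 0, 0.015, -0.111, 0, 0, 0, 0, 0, 0.017, -0.122, 0, 0, 0, 0, 0, 0.018, -0.133, 0, 0, 0, 0, 0, 0.02, -0.142, 0, 0, 0, 0, 0, 0.021, -0.149, 0, 0, 0, 0, 0, 0.021, -0.153, 0, 0, 0, 0, 0, 0.021, -0.155, 0, 0, 0, 0, 0]'

```text
time_s: 23.7
eef_pos: [0.557, 0.0565, 0.2395]
eef_rot: [0.0, 0.999, 0.044, -0.0]
wrist_force: [0.5, 0.3, -1.9]
opening: 0.253
grasp_force: 59.9
```

carry_out --steps '[0.0, -0.002, 0, 0, 0, 0, 0, 0.001, -0.006, 0, 0, 0, 0, 0, 0.002, -0.013, 0, 0, 0, 0, 0, 0.003, -0.023, 0, 0, 0, 0, 0, 0.005, -0.034, 0, 0, 0, 0, 0, 0.006, -0.045, 0, 0, 0, 0, 0, 0.008, -0.056, 0, 0, 0, 0, 0, 0.01, -0.067, 0, 0, 0, 0, 0, 0.012, -0.078, 0, 0, 0, 0, 0, 0.014, -0.089, 0, 0, 0, 0, 0, 0.015, -0.1, 0, 0, 0, 0, 0, 0.016, -0.109, 0, 0, 0, 0, 0, 0.017, -0.115, 0, 0, 0, 0, 0, 0.017, -0.117, 0, 0, 0, 0, 0, 0.017, -0.117, 0, 0, 0, 0, 0, 0.017, -0.117, 0, 0, 0, 0, 0]'

```text
time_s: 25.3
eef_pos: [0.5639, 0.1738, 0.2395]
eef_rot: [0.0, 0.999, 0.043, -0.0]
wrist_force: [0.0, -0.1, -2.2]
opening: 0.252
grasp_force: 60.0
```

```bash
python3 chk.py w7.png
python3 - <<'E'
from h import *
im=cv2.imread('pics/w7.png'); g=im.max(2)
# dark tray mask, large component
m=cv2.morphologyEx((g<75).astype(np.uint8),cv2.MORPH_OPEN,np.ones((5,5)));n,l,s,c=cv2.connectedComponentsWithStats(m)
for i in range(1,n):
  if s[i][4]>3000: print(s[i],cv2.minAreaRect(np.argwhere(l==i)[:,::-1].astype(np.float32)))
o=ctrl.get_obs()
k=cv2.approxPolyDP(cv2.convexHull(np.argwhere(l==1+np.argmax(s[1:,4]))[:,::-1].astype(np.int32)),8,True)[:,0]
for p in k: print(p,at('wrist',p,.02,o).round(3))
E
```

```text
25.3 [0.5639 0.1738 0.2395] [ 0.0326 -0.1273 -2.1974]
orange [ 273  219   83   73 4126]
0 [array([272.6, 267.4]), array([356.1, 267.4]), array([314.4, 227.5])]
0.003 [array([272.4, 262.1]), array([356.3, 262.1]), array([314.4, 221.9])]
0.006 [array([272.2, 256.8]), array([356.5, 256.8]), array([314.4, 216.2])]
[   11    95   606   385 93168] ((313.5, 287.0), (384.0, 605.0), 90.0)
[616 479] [ 0.324 -0.146  0.02 ]
[ 11 477] [0.276 0.447 0.02 ]
[195  95] [0.644 0.263 0.02 ]
[476 173] [0.608 0.059 0.02 ]
```

The tray's front corners agree with the earlier measurement: its centre is near (0.528,0.178) and the cap lands about 40 mm ahead of it. I'll lower now.

carry_out --steps '[0, 0, 0.002, 0, 0, 0, 0, 0, 0, 0.006, 0, 0, 0, 0, 0, 0, 0.012, 0, 0, 0, 0, 0, 0, 0.02, 0, 0, 0, 0, 0, 0, 0.028, 0, 0, 0, 0, 0, 0, 0.036, 0, 0, 0, 0, 0, 0, 0.044, 0, 0, 0, 0, 0, 0, 0.052, 0, 0, 0, 0, 0, 0, 0.06, 0, 0, 0, 0, 0, 0, 0.068, 0, 0, 0, 0, 0, 0, 0.076, 0, 0, 0, 0, 0, 0, 0.083, 0, 0, 0, 0, 0, 0, 0.088, 0, 0, 0, 0, 0, 0, 0.092, 0, 0, 0, 0, 0, 0, 0.095, 0, 0, 0, 0, 0, 0, 0.097, 0, 0, 0, 0, 0, 0, 0.098, 0, 0, 0, 0, 0, 0, 0.099, 0, 0, 0, 0, 0, 0, 0.1, 0, 0, 0, 0, 0, 0, 0.1, 0, 0, 0, 0]'

```text
time_s: 27.35
eef_pos: [0.5638, 0.1741, 0.1395]
eef_rot: [0.0, 0.999, 0.043, 0.0]
wrist_force: [1.0, -0.2, -1.4]
opening: 0.253
grasp_force: 60.0
```

carry_out --steps '[0, 0, 0.0005, 0, 0, 0, 0, 0, 0, 0.001, 0, 0, 0, 0, 0, 0, 0.0015, 0, 0, 0, 0, 0, 0, 0.002, 0, 0, 0, 0, 0, 0, 0.0025, 0, 0, 0, 0, 0, 0, 0.003, 0, 0, 0, 0, 0, 0, 0.0035, 0, 0, 0, 0, 0, 0, 0.004, 0, 0, 0, 0, 0, 0, 0.004, 0, 0, 0, 0, 0, 0, 0.004, 0, 0, 0, 0]'

```text
time_s: 28.35
eef_pos: [0.5638, 0.1741, 0.1355]
eef_rot: [-0.0, 0.999, 0.043, -0.0]
wrist_force: [-0.3, 0.4, -2.1]
opening: 0.247
grasp_force: 60.0
```

carry_out --steps '[0, 0, 0.0003, 0, 0, 0, 0, 0, 0, 0.0006, 0, 0, 0, 0, 0, 0, 0.0006, 0, 0, 0, 0]'

```text
time_s: 28.65
eef_pos: [0.5638, 0.1742, 0.1349]
eef_rot: [-0.0, 0.999, 0.043, 0.0]
wrist_force: [0.0, -0.1, -1.4]
opening: 0.25
grasp_force: 60.0
```

carry_out --steps '[0, 0, 0.0003, 0, 0, 0, 0, 0, 0, 0.0006, 0, 0, 0, 0, 0, 0, 0.0006, 0, 0, 0, 0]'

```text
time_s: 28.95
eef_pos: [0.5639, 0.1742, 0.1346]
eef_rot: [0.0, 0.999, 0.043, 0.0]
wrist_force: [-1.8, -0.9, 2.2]
opening: 0.251
grasp_force: 60.6
```

The floor is felt at TCP z ≈ 0.1347. I'll raise 0.8 mm into the gap and back the fork straight out.

carry_out --steps '[0, 0, -0.0008, 0, 0, 0, 0, 0, 0, -0.0008, 0, 0, 0, 0, -0.001, 0, -0.0008, 0, 0, 0, 0, -0.003, 0, -0.0008, 0, 0, 0, 0, -0.006, 0, -0.0008, 0, 0, 0, 0, -0.009, 0, -0.0008, 0, 0, 0, 0, -0.012, 0, -0.0008, 0, 0, 0, 0, -0.015, 0, -0.0008, 0, 0, 0, 0, -0.018, 0, -0.0008, 0, 0, 0, 0, -0.021, 0, -0.0008, 0, 0, 0, 0, -0.024, 0, -0.0008, 0, 0, 0, 0, -0.026, 0, -0.0008, 0, 0, 0, 0, -0.026, 0, -0.0008, 0, 0, 0, 0]'

```text
time_s: 30.25
eef_pos: [0.5376, 0.1719, 0.1351]
eef_rot: [-0.0, 0.999, 0.043, -0.0]
wrist_force: [-0.5, 0.2, -1.1]
opening: 0.254
grasp_force: 60.4
```

```bash
cat > cap.py <<'E'
from h import *
import sys
np.set_printoptions(precision=4,suppress=True)
o,im=snap('wrist',sys.argv[1]); print(o['time_s'],o['eef_pos'],o['wrist_force'])
q=o['eef_rot'];M=R.from_quat([q[1],q[2],q[3],q[0]]).as_matrix()
m=cv2.inRange(cv2.cvtColor(im,cv2.COLOR_RGB2HSV),(5,150,40),(20,255,255)); m[:,:200]=0;m[:,440:]=0
n,l,s,c=cv2.connectedComponentsWithStats(m); i=1+np.argmax(s[1:,4])
k=cv2.convexHull(np.argwhere(l==i)[:,::-1].astype(np.int32)); e=cv2.fitEllipse(k); print(s[i],e)
p=at('wrist',e[0],.0105,o); print('cap',p,'tool',M.T@(p-o['eef_pos']))
print('upright model', [proj('wrist',[p[0],p[1],.012]+M@[a*.022,b*.022,0],o).round(1) for a,b in((0,-1),(0,1),(1,0),(-1,0))])
E
python3 cap.py w8.png
```

```text
30.25 [0.5376 0.1719 0.1351] [-0.4974  0.195  -1.1003]
[ 270  168   89   90 6038] ((314.0478515625, 211.8536834716797), (87.17089080810547, 88.72441101074219), 11.184874534606934)
cap [0.5676 0.1747 0.0105] tool [ 0.0301 -0.0002  0.1245]
upright model [array([270.1, 212.7]), array([358. , 212.6]), array([314.1, 168.6]), array([314. , 253.7])]
```

The cap stayed put, upright, now 30 mm ahead of the mouth. I'll back out another 28 mm.

carry_out --steps '[-0.001, 0, 0, 0, 0, 0, 0, -0.003, 0, 0, 0, 0, 0, 0, -0.006, 0, 0, 0, 0, 0, 0, -0.009, 0, 0, 0, 0, 0, 0, -0.012, 0, 0, 0, 0, 0, 0, -0.015, 0, 0, 0, 0, 0, 0, -0.019, 0, 0, 0, 0, 0, 0, -0.023, 0, 0, 0, 0, 0, 0, -0.026, 0, 0, 0, 0, 0, 0, -0.028, 0, 0, 0, 0, 0, 0, -0.028, 0, 0, 0, 0, 0, 0, -0.028, 0, 0.0003, 0, 0, 0, 0, -0.028, 0, 0.0006, 0, 0, 0, 0, -0.028, 0, 0.0006, 0, 0, 0, 0]'

```text
time_s: 31.7
eef_pos: [0.5103, 0.1695, 0.1346]
eef_rot: [-0.0, 0.999, 0.043, 0.0]
wrist_force: [-0.0, 0.4, 0.1]
opening: 0.247
grasp_force: 60.4
```

```bash
python3 cap.py w9.png
```

```text
31.7 [0.5103 0.1695 0.1346] [-0.008   0.3783  0.0923]
[ 268  110   93   94 6740] ((314.1867980957031, 155.99566650390625), (92.2115707397461, 93.45173645019531), 1.1237037181854248)
cap [0.5681 0.1746 0.0105] tool [ 0.058  -0.0001  0.1241]
upright model [array([268.1, 156.4]), array([360.3, 156.4]), array([314.2, 108.1]), array([314.2, 201.4])]
```

The cap is 58 mm ahead of the mouth and the puller rests on the floor. I'll release and rise.

carry_out --steps '[0, 0, 0, 0, 0, 0, 0.3, 0, 0, 0, 0, 0, 0, 0.4, 0, 0, 0, 0, 0, 0, 0.6, 0, 0, 0, 0, 0, 0, 0.8, 0, 0, 0, 0, 0, 0, 0.8, 0, 0, 0, 0, 0, 0, 0.8, 0, 0, -0.005, 0, 0, 0, 0.8, 0, 0, -0.015, 0, 0, 0, 0.8, 0, 0, -0.035, 0, 0, 0, 0.8, 0, 0, -0.06, 0, 0, 0, 0.8, 0, 0, -0.09, 0, 0, 0, 0.8, 0, 0, -0.12, 0, 0, 0, 0.8, 0, 0, -0.125, 0, 0, 0, 0.8, 0, 0, -0.125, 0, 0, 0, 0.8, 0, 0, -0.125, 0, 0, 0, 0.8]'

```text
time_s: 33.25
eef_pos: [0.5095, 0.1694, 0.2588]
eef_rot: [0.0, 0.999, 0.043, -0.001]
wrist_force: [0.4, -1.2, 0.1]
opening: 0.8
grasp_force: 0.0
```

```bash
python3 cap.py w10.png
python3 - <<'E'
from h import *
np.set_printoptions(precision=4,suppress=True)
o=ctrl.get_obs(); im=cv2.imread('pics/w10.png').astype(int)
m=((im[...,2]>60)&(im[...,1]<.4*im[...,2])&(im[...,0]<.4*im[...,2])).astype(np.uint8); m[:190]=0
n,l,s,c=cv2.connectedComponentsWithStats(m); i=1+np.argmax(s[1:,4]); print('red',s[i],c[i])
q=o['eef_rot'];M=R.from_quat([q[1],q[2],q[3],q[0]]).as_matrix()
P=lambda x,y,z:proj('wrist',M@[x,y,0]*np.array([1,1,0])+[.5103,.1695,z],o).round(1)
print('upright red model',[P(x,y,z) for z in(.099,.057) for x in(-.015,.015) for y in(-.011,.011)])
E
```

```text
33.25 [0.5095 0.1694 0.2588] [ 0.3714 -1.2168  0.1273]
[ 286  106   57   59 2654] ((314.029052734375, 134.6889190673828), (56.84858322143555, 59.209720611572266), 5.708858489990234)
cap [0.5678 0.1744 0.0105] tool [0.0588 0.0001 0.2483]
upright model [array([285.5, 134.9]), array([342.5, 134.8]), array([314. , 104.9]), array([314. , 163.5])]
red [ 296  207   35   60 1928] [313.4201 236.5451]
upright red model [array([296.4, 265.5]), array([331.8, 265.5]), array([295.6, 219.1]), array([332.5, 219. ]), array([298.7, 242.8]), array([329.2, 242.8]), array([298.1, 202.2]), array([329.7, 202.2])]
```

The red block and the cap rim both match the upright models, and nothing is touching. I'm handing in.

```bash
python3 -c "
from bench import ctrl
print(ctrl.hand_in())"
```

```text
the job is handed in; nothing more can be done
None
```

The orange cap was pulled off its stud and stands upright in the tray with the puller released about 58 mm behind it; I handed the job in at about 33 s, but it returned no verdict, and the last look at the blue cap, just after the pull, showed it in place.

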